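# Clipper guards racked by height beside the clipper

### The job

Put the four clipper guards away in the rack in order of height, one to a bay: the lowest in the bay next to the clipper, and so on up to the tallest in the bay farthest from it. Lay each flat on its bay floor, in the middle and square to the dividers, and let go. Leave the clipper in its dock and the little oil bottle standing where it is.

Things in the scene. Friction and masses are not known exactly. Their poses are not given: they have to be found in the camera images.
- guard_pink: pink clipper guard comb, lowest of the four: 16 mm high, 46 mm wide (own x), 50 mm long (own y; heel wall at -y, teeth curve down to the tips at +y, full height from heel to middle). Origin: centre of its underside, z up. Lies loose and flat on a 3 mm mat. Grip its flat side walls (x = +-23 mm) across x at the middle. Firm plastic, under 40 g.
- guard_yellow: yellow clipper guard comb, second lowest of the four: 24 mm high, 46 mm wide (own x), 50 mm long (own y; heel wall at -y, teeth curve down to the tips at +y, full height from heel to middle). Origin: centre of its underside, z up. Lies loose and flat on a 3 mm mat. Grip its flat side walls (x = +-23 mm) across x at the middle. Firm plastic, under 40 g.
- guard_teal: teal (blue-green) clipper guard comb, second tallest of the four: 32 mm high, 46 mm wide (own x), 50 mm long (own y; heel wall at -y, teeth curve down to the tips at +y, full height from heel to middle). Origin: centre of its underside, z up. Lies loose and flat on a 3 mm mat. Grip its flat side walls (x = +-23 mm) across x at the middle. Firm plastic, under 40 g.
- guard_lilac: lilac clipper guard comb, tallest of the four: 40 mm high, 46 mm wide (own x), 50 mm long (own y; heel wall at -y, teeth curve down to the tips at +y, full height from heel to middle). Origin: centre of its underside, z up. Lies loose and flat on a 3 mm mat. Grip its flat side walls (x = +-23 mm) across x at the middle. Firm plastic, under 40 g.
- bay_a: light-grey bay of the fixed rack; row order a, b, c, d, 76 mm apart, from the row's +y end (a) to its -y end (d). Own y runs along the row. 84 mm deep (own x), open front and back; 70 mm clear between side ribs that stand 12 mm above its floor. Origin: centre of its underside, 6 mm above the table; floor 4 mm above origin. A guard's x goes along the bay's x, either way round.
- bay_b: light-grey bay of the fixed rack; row order a, b, c, d, 76 mm apart, from the row's +y end (a) to its -y end (d). Own y runs along the row. 84 mm deep (own x), open front and back; 70 mm clear between side ribs that stand 12 mm above its floor. Origin: centre of its underside, 6 mm above the table; floor 4 mm above origin. A guard's x goes along the bay's x, either way round.
- bay_c: light-grey bay of the fixed rack; row order a, b, c, d, 76 mm apart, from the row's +y end (a) to its -y end (d). Own y runs along the row. 84 mm deep (own x), open front and back; 70 mm clear between side ribs that stand 12 mm above its floor. Origin: centre of its underside, 6 mm above the table; floor 4 mm above origin. A guard's x goes along the bay's x, either way round.
- bay_d: light-grey bay of the fixed rack; row order a, b, c, d, 76 mm apart, from the row's +y end (a) to its -y end (d). Own y runs along the row. 84 mm deep (own x), open front and back; 70 mm clear between side ribs that stand 12 mm above its floor. Origin: centre of its underside, 6 mm above the table; floor 4 mm above origin. A guard's x goes along the bay's x, either way round.
- clipper: grey cordless clipper, steel blade, 46 x 170 x 39 mm (long along own y), 0.3 kg, loose in a black charging dock in line with the row, beyond bay a or beyond bay d: origin 141 mm from that bay's (a tub of paste, 46 mm tall, is beyond the other end). Origin: under its middle, 16 mm above the table; top 55 mm above the table. Not to be moved.
- oil_bottle: small cream oil bottle, red nozzle, 20 mm across, 55 mm tall, 25 g, standing loose on the mat in one of the gaps between the guards. Origin: centre of its underside. Not to be moved. A cleaning brush and a hair clip, both under 13 mm high, lie in the other two gaps.
Not all that is in view belongs to the job. Leave any black or red look-alike of the guard_lilac alone.

How it is judged (in metres and radians):
At the end, for the whole second after the job is handed in: From the bay beside the clipper on: pink, yellow, teal, lilac guard, each within 12 mm of its bay's centre, flat on the floor (4 mm, 0.08 rad), its x along the bay's x within 0.25 rad either way round, at rest, released; clipper and oil bottle within 20 mm of their start, bottle upright (0.3 rad) (((horizontal distance between clipper and bay_a below 0.2 m and horizontal distance between guard_pink and bay_a below 0.012 m and z of guard_pink in the frame of bay_a between 0 and 0.008 m and angle between the x axis of guard_pink and the x axis of bay_a, either way round below 0.25 rad and horizontal distance between guard_yellow and bay_b below 0.012 m and z of guard_yellow in the frame of bay_b between 0 and 0.008 m and angle between the x axis of guard_yellow and the x axis of bay_b, either way round below 0.25 rad and horizontal distance between guard_teal and bay_c below 0.012 m and z of guard_teal in the frame of bay_c between 0 and 0.008 m and angle between the x axis of guard_teal and the x axis of bay_c, either way round below 0.25 rad and horizontal distance between guard_lilac and bay_d below 0.012 m and z of guard_lilac in the frame of bay_d between 0 and 0.008 m and angle between the x axis of guard_lilac and the x axis of bay_d, either way round below 0.25 rad) or (horizontal distance between clipper and bay_d below 0.2 m and horizontal distance between guard_pink and bay_d below 0.012 m and z of guard_pink in the frame of bay_d between 0 and 0.008 m and angle between the x axis of guard_pink and the x axis of bay_d, either way round below 0.25 rad and horizontal distance between guard_yellow and bay_c below 0.012 m and z of guard_yellow in the frame of bay_c between 0 and 0.008 m and angle between the x axis of guard_yellow and the x axis of bay_c, either way round below 0.25 rad and horizontal distance between guard_teal and bay_b below 0.012 m and z of guard_teal in the frame of bay_b between 0 and 0.008 m and angle between the x axis of guard_teal and the x axis of bay_b, either way round below 0.25 rad and horizontal distance between guard_lilac and bay_a below 0.012 m and z of guard_lilac in the frame of bay_a between 0 and 0.008 m and angle between the x axis of guard_lilac and the x axis of bay_a, either way round below 0.25 rad)) and linear speed of each of guard_pink, guard_yellow, guard_teal, guard_lilac below 0.02 m/s and angular speed of each of guard_pink, guard_yellow, guard_teal, guard_lilac below 0.2 rad/s and angle between each of guard_pink, guard_yellow, guard_teal, guard_lilac's own z axis and vertical below 0.08 rad and contact force between the fingers and guard_pink below 0.05 N and contact force between the fingers and guard_yellow below 0.05 N and contact force between the fingers and guard_teal below 0.05 N and contact force between the fingers and guard_lilac below 0.05 N and distance of each of clipper, oil_bottle from where it was at the start of the episode below 0.02 m and angle between oil_bottle's own z axis and vertical below 0.3 rad); the robot touches nothing.
It fails at once if the clipper is shifted by more than 20 mm (distance of clipper from where it was at the start of the episode above 0.02 m).
It fails at once if the oil bottle is knocked over or pushed more than 20 mm away (angle between oil_bottle's own z axis and vertical above 0.5 rad or distance of oil_bottle from where it was at the start of the episode above 0.02 m).
It also fails if it takes over 88 s, if anything falls off the work surface, if the arm or the gripper's body presses on something with over 40 N, if the wrist force passes 120 N, or if a joint passes its speed limit or range.

### The arm

A 6-joint arm with a two-finger parallel gripper is mounted at the origin on the work surface. World frame = base frame: x ahead of the robot, y to its left, z up, the work surface at z = 0. Lengths are in mm, angles in rad, forces in N, time in s.
With the tool pointing down it reaches from about 350 to 975 mm from the base axis. Payload 7.1 kg.
Tool frame: the origin (TCP) lies between the finger pads; the fingertips stand 19 mm ahead of it and the grasp point (between the pads) is the TCP; y points along the fingers, z is the direction in which the jaws open and shut, and the axes are right-handed (so a half turn about y gives the same grasp; the last joint's range is limited). The gripper opens to 88 mm and grips with 3 to 60 N. Pads are 20 mm wide; open, the fingers measure 115 mm over their backs; the gripper's body (75 mm by 178 mm) begins 61 mm behind the grasp point.
Start: joints at [-1.121, 0.423, 1.63, -0, 1.089, -0.019], TCP at [282.399, -557.544, 241.675] pointing down, gripper open.
Joint ranges: [-3, 3], [-0.9, 2.11], [0.09, 2.58], [-1.31, 4.45], [0.11, 2.69], [-2.54, 2.54]. Speed limits (rad/s): [2.39, 2.39, 3.01, 3.14, 3.14, 3.14].

### API

Orientations are given as a rotation vector (axis times angle).
In Python, from workcell import ctrl gives the robot as it stands.
- The arm moves only by the tool servo_tool, never from a script. Its argument "moves" is text: rows parted by semicolons, each of 6 numbers parted by spaces: the shift along the world's x, y, z in m, then the turn, a rotation vector about the world's x, y, z in degrees. A call has 1 to 8 rows; each row is the pose to reach, as a shift and turn from the pose commanded when the call began; what a row does not reach only later rows make up. A row lasts 1/8 s, in which the tool goes at most 62.5 mm and 10.7 degrees, less where a joint would pass 70% of its speed; a pose out of reach is approached as far as the arm can. A call with a gripper value outside its range is refused whole. "hand" is the closure in counts, from 0 (fully open) to 255 (shut), set as the call begins (left out, the last holds). The fingers move at their own pace and stop on an object; the grip force is fixed at half the most. Time passes only in rows, so rows that repeat a pose let the fingers close. It gives the time, the measured TCP pose, the force and the opening at its end, in the units of the state.
- ctrl.get_obs(): the state, without advancing time (a new reading comes with each control period).
- ctrl.get_image(name): name is "scene" or "top" or "wrist"; returns a dict with "pixels" (420x560x3 uint8, red, green, blue), "depth" (420x560 float32, mm along the optical axis (not along the pixel's ray), 0 where there is no reading), "vertical_fov" (degrees; the focal length in pixels is half the picture's height over the tangent of half this angle, whatever the lens; pixels are square), "cx", "cy" (the principal point, pixels), "xyz" and "attitude" of the camera in the world; the wrist camera has in their place "T_tool_cam" (4x4, takes a point from camera to tool coordinates, whose origin is the TCP and whose axes are the tool frame's). Camera axes: x right, y up, looking along -z (the intrinsics and any distortion apply to the point x, -y, -z); pixel columns grow to the right and rows downward; lengths in mm; the calibration is good to about 2 mm. A picture is of the moment at which its call begins: read the wrist's pose just before it.
- ctrl.close_job(): hands the job in, once; it reports no verdict.
The state is a dict: "t": time; "qpos": joint angles; "qvel": joint speeds; "joint_torque": joint torques, N m; "ee_pos": TCP position; "orientation": TCP orientation; "ft_force": force on the tool from outside, world axes, zero at the start; "moment": the same for the moment, N m; "width": finger opening in mm.
Only numpy, scipy, OpenCV 4.12 (cv2) and the standard library are available. Lean on these libraries where they do the work, as an engineer would, in place of code of your own. Each camera call takes 0.05 s, during which the arm holds its last target.

## Working session

There is one attempt and no reset: what is moved stays moved. The work goes in short steps, Python scripts to look and compute and a tool call to move; the robot and the scene stay as the last step left them, time stands still between calls to the robot, and variables do not carry over. Pictures are saved under pics/ and viewed, and the job is handed in when it is done.

Besides the shell and the picture viewer there is one more tool, called after "Request:" as a command line: name --argument value ..., lists and objects as JSON in quotes. servo_tool: Moves the arm, as the interface text tells. Its arguments: {"type":"object","properties":{"moves":{"type":"string"},"hand":{"type":"number"}},"required":["moves"]}

```bash
ls; mkdir -p pics
cat > h.py <<'E'
import numpy as np, cv2
from scipy.spatial.transform import Rotation as R
from workcell import ctrl
def snap(n,f):
    o=ctrl.get_obs(); im=ctrl.get_image(n); cv2.imwrite('pics/'+f+'.png',im['pixels'][:,:,::-1]); im['obs']=o
    np.savez('pics/'+f+'.npz',**{k:v for k,v in im.items() if k!='obs'},ee=o['ee_pos'],ori=o['orientation']); return im
E
python3 - <<'E'
from h import *
for n in ['top','scene']:
    im=snap(n,n+'0'); print({k:v for k,v in im.items() if k not in('pixels','depth')})
E
```

```text
pics
{'vertical_fov': 46.1691166157862, 'cx': 286.87999917247856, 'cy': 209.52253684451858, 'xyz': array([ 445.79976732,  -62.80667674, 1072.77012948]), 'attitude': array([ 0.07232961, -0.02740793, -1.56621974]), 'obs': {'t': 0.0, 'qpos': array([-1.12099264e+00,  4.23811786e-01,  1.63069009e+00,  1.60380094e-06,
        1.08861589e+00, -1.90136793e-02]), 'qvel': array([-9.39047510e-05,  2.88451648e-03, -1.52091491e-03, -1.02436785e-03,
        7.02554029e-04, -5.85544642e-04]), 'joint_torque': array([-3.85302686e-03, -5.44638813e+01, -2.73670381e+01,  6.40251464e-02,
        2.27707950e-02, -1.59348792e-04]), 'ee_pos': array([ 282.17864394, -557.07655523,  240.91979159]), 'orientation': array([-0.46848851,  1.96199158, -1.95898797]), 'ft_force': array([-0.64076474,  0.76823533, -0.37976381]), 'moment': array([0.0383221 , 0.01929106, 0.02775793]), 'width': 87.75767810394952}}
{'vertical_fov': 56.89767868581826, 'cx': 278.5437293080289, 'cy': 205.14796604071466, 'xyz': array([859.73142879, 425.46736095, 578.08669553]), 'attitude': array([0.32749914, 1.0498448 , 2.29719141]), 'obs': {'t': 0.05, 'qpos': array([-1.12099713e+00,  4.23816862e-01,  1.63063714e+00, -9.06004670e-06,
        1.08858700e+00, -1.90133867e-02]), 'qvel': array([ 1.66394787e-03,  9.40874887e-04, -5.71738804e-04, -9.01342782e-05,
       -9.01058140e-05, -1.42957202e-03]), 'joint_torque': array([ 8.59936499e-04, -5.46081233e+01, -2.74612230e+01,  6.47959113e-02,
        1.87555805e-02, -2.71207483e-05]), 'ee_pos': array([ 282.19062656, -557.11413244,  240.93740751]), 'orientation': array([-0.46848078,  1.96191117, -1.95906278]), 'ft_force': array([-0.0018069 ,  0.20378997, -0.05580249]), 'moment': array([-0.00110504,  0.00199348,  0.0202252 ]), 'width': 87.53192074747766}}
```

View pics/top0.png

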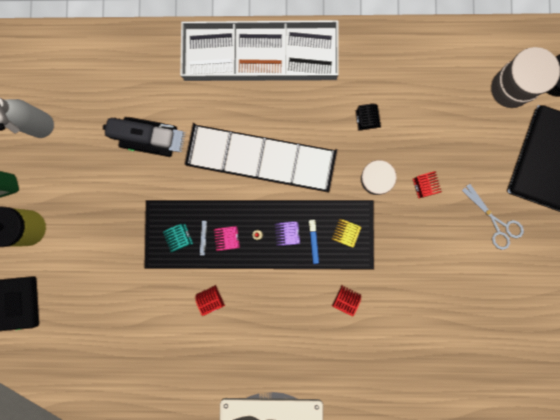

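View pics/scene0.png

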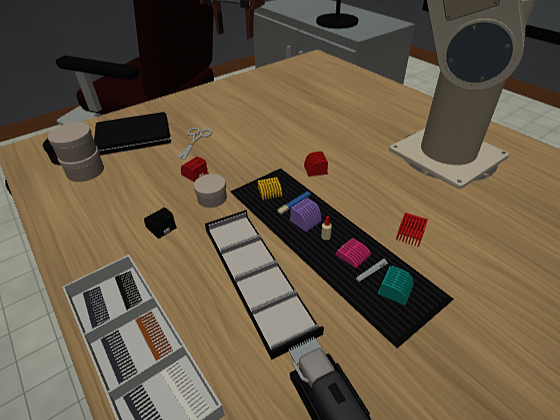

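The top view shows teal (177,237), pink (227,238), lilac (288,234) and yellow (347,232) on the mat, with the bottle at (257,235). The rack runs from (209,148) to (314,168). The clipper is at (140,135), on the row's left end, and the tub is at (378,177). The red and black look-alikes at (209,301), (347,301), (427,184) and (368,117) lie off the mat.

```bash
cat >> h.py <<'E'
def cloud(im):
    d=im['depth'].astype(float); h,w=d.shape
    f=h/2/np.tan(np.radians(float(im['vertical_fov']))/2)
    v,u=np.mgrid[:h,:w]
    P=np.stack([(u-float(im['cx']))/f*d,-(v-float(im['cy']))/f*d,-d],-1)
    if 'attitude' in im: 
        return P@R.from_rotvec(im['attitude']).as_matrix().T+im['xyz']
    T=im['T_tool_cam']; P=P@T[:3,:3].T+T[:3,3]
    return P@R.from_rotvec(im['ori']).as_matrix().T+im['ee']
def load(f): return dict(np.load('pics/'+f+'.npz'))
def seg(im,name):
    hsv=cv2.cvtColor(im['pixels'],cv2.COLOR_RGB2HSV); H,S,V=[hsv[...,i].astype(int) for i in range(3)]
    r={'pink':(160,175),'yellow':(22,33),'teal':(78,98),'lilac':(120,142)}[name]
    return (H>=r[0])&(H<=r[1])&(S>80)&(V>40)
E
python3 - <<'E'
from h import *
im=load('top0'); P=cloud(im)
print('table',P[360,120],P[340,450],P[30,500-380])
for n in ['pink','yellow','teal','lilac']:
    m=seg(im,n).astype(np.uint8); k,l,s,c=cv2.connectedComponentsWithStats(m)
    for i in range(1,k):
        if s[i,4]>80 and 195<c[i,1]<270:
            Q=P[l==i]; print(n,s[i],c[i],Q.mean(0).round(1),np.percentile(Q[:,2],[5,50,95]).round(1))
            r=cv2.minAreaRect(Q[:,:2].astype(np.float32)); print(r)
for p in [(209,148),(244,155),(279,161),(314,168),(257,235),(140,135)]: print(p,P[p[1],p[0]].round(1))
g=im['pixels']; c=g[110:280,140:400][:,:,::-1]; cv2.imwrite('pics/crop0.png',cv2.resize(c,None,fx=3,fy=3,interpolation=cv2.INTER_CUBIC))
E
```

```text
table [186.78101611 327.72642109  -1.01281587] [ 2.36961691e+02 -3.80356301e+02 -2.00138588e-01] [919.39658658 347.26128496  -1.25833421]
pink [213 225  28  27 597] [226.13065327 238.04690117] [451.2  98.1  15. ] [ 0.5  7.9 20.3]
((459.8984375, 33.850074768066406), (52.48851013183594, 188.17587280273438), 7.286735534667969)
yellow [ 11 209  35  37 755] [ 30.81324503 227.54039735] [471.3 506.4  49.2] [ 7.8 46.6 82.5]
((440.4737243652344, 238.0279541015625), (596.9373168945312, 76.06047821044922), 83.75289154052734)
yellow [334 219  28  29 452] [349.05530973 233.67920354] [ 461.7 -165.    20.2] [ 0.7 19.  28.6]
((467.4989013671875, -128.786865234375), (126.03639221191406, 58.41046142578125), 83.33969116210938)
teal [163 223  31  29 565] [177.14159292 236.95752212] [452.9 201.3  26.8] [ 2.5 24.4 35.9]
((463.06512451171875, 88.3404312133789), (59.780433654785156, 298.3294677734375), 4.814500331878662)
lilac [275 221  26  25 500] [287.292 233.026] [462.3 -33.8  28.8] [ 0.9 24.  44.4]
((462.78411865234375, -34.540897369384766), (51.283653259277344, 52.71796417236328), 5.932405471801758)
(209, 148) [648.1 139.3   8.8]
(244, 155) [632.1  61.8  11.5]
(279, 161) [619.1 -14.6  10.6]
(314, 168) [604.3 -90.7   7.2]
(257, 235) [457.6  28.4  50.4]
(140, 135) [668.2 278.8  49.9]
```

View pics/crop0.png

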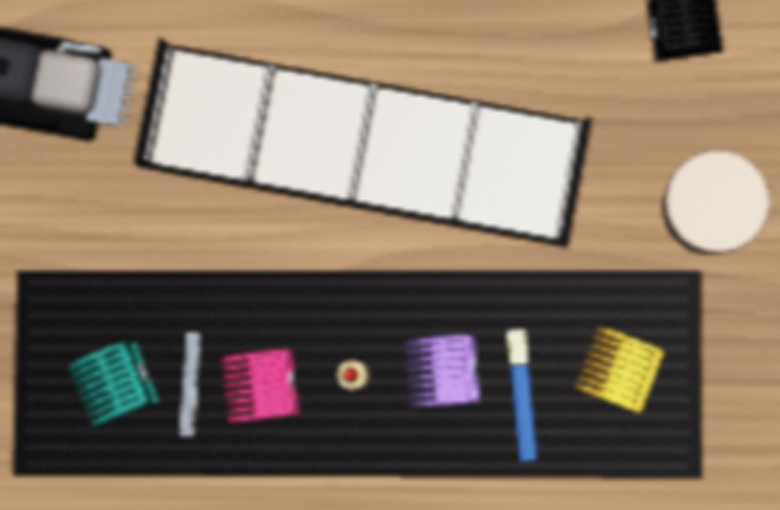

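Run:
```python
from h import *
im=snap('wrist','w0'); print(im['T_tool_cam'].round(3),im['vertical_fov'],im['cx'],im['cy'])
o=ctrl.get_obs(); print(o['t'],o['ee_pos'],R.from_rotvec(o['orientation']).as_matrix().round(3))
```

```text
[[ 0.00000e+00 -9.62000e-01 -2.74000e-01 -7.52340e+01]
 [ 1.00000e-03  2.74000e-01 -9.62000e-01 -1.43252e+02]
 [ 1.00000e+00  0.00000e+00  1.00000e-03 -7.74000e-01]
 [ 0.00000e+00  0.00000e+00  0.00000e+00  1.00000e+00]] 67.27728744838053 280.76739692013945 205.7587551850272
0.15 [ 282.22167241 -557.18596395  241.06938857] [[-0.892 -0.001  0.452]
 [-0.452  0.001 -0.892]
 [-0.    -1.    -0.001]]
```

Request:
servo_tool --moves "0.178 0.577 0.03 0 0 63.1;0.178 0.577 0.03 0 0 63.1;0.178 0.577 0.03 0 0 63.1;0.178 0.577 0.03 0 0 63.1;0.178 0.577 0.03 0 0 63.1;0.178 0.577 0.03 0 0 63.1;0.178 0.577 0.03 0 0 63.1;0.178 0.577 0.03 0 0 63.1" --hand 0

```text
t: 1.15
ee_pos: [429.8, -78.4, 266.7]
orientation: [-1.208, 1.209, -1.21]
ft_force: [0.7, -0.2, 0.2]
width: 87.8
```

Request:
servo_tool --moves "0.03 0.1 0.003 0 0 0;0.03 0.1 0.003 0 0 0;0.03 0.1 0.003 0 0 0;0.03 0.1 0.003 0 0 0"

```text
t: 1.65
ee_pos: [459.2, 19.5, 269.2]
orientation: [-1.21, 1.21, -1.209]
ft_force: [-0.2, -0.4, -0.6]
width: 88.1
```

Run:
```python
from h import *
im=snap('wrist','w1'); o=im['obs']; print(o['t'],o['ee_pos'],R.from_rotvec(o['orientation']).as_matrix().round(3),o['qpos'])
```

```text
1.65 [459.21858201  19.45291909 269.2206071 ] [[ 0.    -0.001  1.   ]
 [-1.    -0.     0.   ]
 [ 0.    -1.    -0.001]] [ 1.66356428e-02  1.40632392e-01  1.95509966e+00 -3.52976326e-04
  1.04662512e+00  1.67944874e-02]
```

View pics/w1.png

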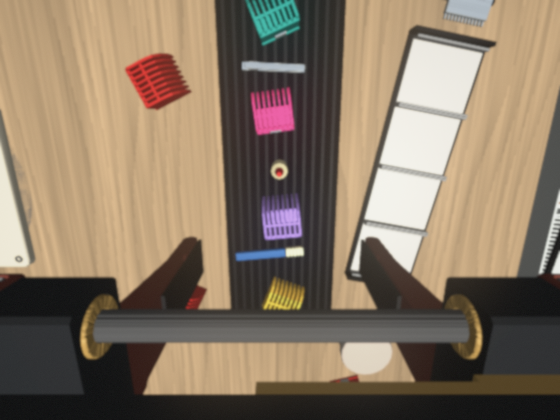

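```bash
cat >> h.py <<'E'
Z={'pink':16,'yellow':24,'teal':32,'lilac':40}
def guards(im,base=3,names=Z):
    """project colour mask edges at top plane: fit rectangle of mask pixels as rays hitting plane z=base+h"""
    P=cloud(im)
    for n in names:
        m=seg(im,n)&(P[...,0]>400)&(P[...,0]<760)&(np.abs(P[...,1])<260)&(P[...,2]>0)&(P[...,2]<60)
        m=cv2.morphologyEx(m.astype(np.uint8),cv2.MORPH_CLOSE,np.ones((5,5)))
        k,l,s,c=cv2.connectedComponentsWithStats(m)
        if k<2: print(n,'none'); continue
        i=1+np.argmax(s[1:,4])
        if s[i,4]<60: print(n,'none'); continue
        Q=P[l==i]; zt=np.percentile(Q[:,2],95)
        T=Q[np.abs(Q[:,2]-np.median(Q[Q[:,2]>zt-6][:,2]))<5]
        r=cv2.minAreaRect(Q[:,:2].astype(np.float32)); t=cv2.minAreaRect(T[:,:2].astype(np.float32))
        f=lambda r:[np.round(x,1) for x in (*r[0],*r[1],r[2])]
        print(n,s[i].tolist(),'ztop',zt.round(1),'all',f(r),'top',f(t))
E
python3 - <<'E'
from h import *
for f in ['w1','top0']: guards(load(f))
im=load('w1');P=cloud(im)
for p in [(450,75),(423,138),(402,197),(390,250),(150,250),(280,140)]: print(p,P[p[1],p[0]].round(1))
c=im['pixels'][:330,200:520][:,:,::-1]; cv2.imwrite('pics/crop1.png',cv2.resize(c[:290,:],None,fx=2,fy=2,interpolation=cv2.INTER_CUBIC))
E
```

```text
pink [250, 86, 46, 51, 1874] ztop 19.6 all [np.float64(448.1), np.float64(100.3), np.float64(52.8), np.float64(54.9), np.float64(7.4)] top [np.float64(448.4), np.float64(99.8), np.float64(46.0), np.float64(44.4), np.float64(7.8)]
yellow [262, 286, 42, 23, 542] ztop 27.4 all [np.float64(464.4), np.float64(-161.5), np.float64(42.8), np.float64(56.4), np.float64(69.2)] top [np.float64(460.8), np.float64(-156.7), np.float64(35.4), np.float64(46.3), np.float64(68.8)]
teal [245, 0, 56, 46, 1788] ztop 35.8 all [np.float64(464.9), np.float64(166.5), np.float64(55.6), np.float64(131.6), np.float64(18.3)] top [np.float64(449.8), np.float64(203.9), np.float64(46.1), np.float64(39.2), np.float64(22.3)]
lilac [262, 197, 39, 43, 1450] ztop 43.6 all [np.float64(457.4), np.float64(12.8), np.float64(52.2), np.float64(164.9), np.float64(1.5)] top [np.float64(459.3), np.float64(-33.3), np.float64(45.9), np.float64(39.4), np.float64(5.5)]
pink [213, 225, 28, 27, 598] ztop 20.2 all [np.float64(459.8), np.float64(33.7), np.float64(52.4), np.float64(188.0), np.float64(7.1)] top [np.float64(451.3), np.float
[... 249 characters left out ...]
.float64(40.1), np.float64(46.0), np.float64(69.5)]
teal [163, 223, 31, 29, 567] ztop 35.9 all [np.float64(463.1), np.float64(88.3), np.float64(59.8), np.float64(298.3), np.float64(4.8)] top [np.float64(452.4), np.float64(203.8), np.float64(46.6), np.float64(40.8), np.float64(23.8)]
lilac [275, 221, 26, 25, 530] ztop 44.4 all [np.float64(462.7), np.float64(-34.1), np.float64(51.3), np.float64(53.5), np.float64(5.9)] top [np.float64(462.3), np.float64(-35.0), np.float64(45.7), np.float64(37.6), np.float64(6.0)]
(450, 75) [658.4 141.7  11.7]
(423, 138) [635.8  68.8  11. ]
(402, 197) [617.5  -7.   11.3]
(390, 250) [608.9 -82.3  11.1]
(150, 250) [273.5 -87.2   0.3]
(280, 140) [457.6  65.8   3.6]
```

View pics/crop1.png

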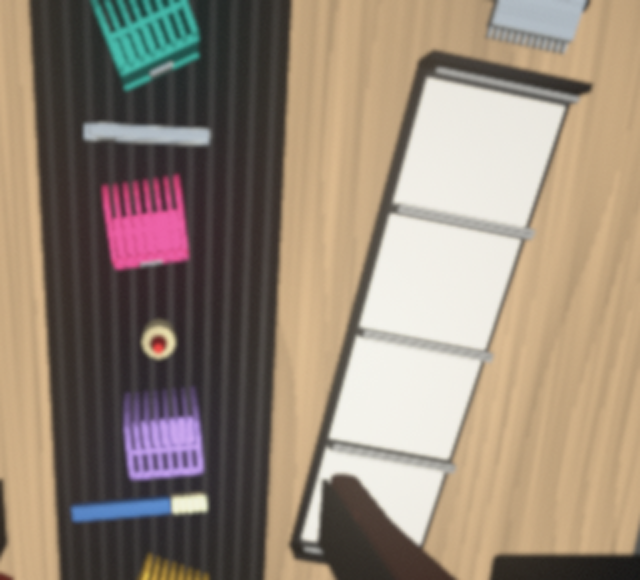

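Run:
```python
from h import *
for f in ['w1','top0']:
    im=load(f); P=cloud(im); px=im['pixels'].astype(int)
    m=(px.min(-1)>185)&(P[...,0]>540)&(P[...,0]<720)&(P[...,1]>-160)&(P[...,1]<200)&(P[...,2]<25)
    m=cv2.erode(m.astype(np.uint8),np.ones((2,2)))
    k,l,s,c=cv2.connectedComponentsWithStats(m,connectivity=4)
    for i in range(1,k):
        if s[i,4]>200:
            Q=P[l==i]; r=cv2.minAreaRect(Q[:,:2].astype(np.float32)); print(f,s[i].tolist(),np.round(r[0],1),np.round(r[1],1),round(r[2],1),np.median(Q[:,2]).round(1))
```

```text
w1 [398, 41, 83, 73, 4144] [645.8 138. ] [69.8 82.9] 79.2 10.1
w1 [381, 108, 79, 67, 3584] [632.6  63.8] [68.7 82.2] 79.4 10.0
w1 [366, 170, 74, 59, 3075] [618.3 -10.7] [69.  82.2] 79.3 10.0
w1 [361, 226, 60, 45, 1148] [606.  -79.2] [52.4 82.6] 77.9 9.9
top0 [193, 129, 36, 40, 1036] [647.3 135.6] [68.4 80.2] 79.5 9.5
top0 [226, 135, 37, 41, 1071] [633.4  61.1] [68.7 80.6] 79.0 9.7
top0 [260, 141, 38, 41, 1117] [619.3 -13.4] [68.8 80.2] 79.3 9.6
top0 [294, 147, 38, 42, 1148] [605.2 -87.3] [68.4 80.1] 79.5 9.6
```

Request:
servo_tool --moves "-0.01 0.082 -0.12 0 0 8;-0.01 0.082 -0.12 0 0 8;-0.01 0.082 -0.12 0 0 8;-0.01 0.082 -0.18 0 0 8;-0.01 0.082 -0.22 0 0 8;-0.01 0.082 -0.24 0 0 8;-0.01 0.082 -0.243 0 0 8;-0.01 0.082 -0.243 0 0 8" --hand 0

```text
t: 2.7
ee_pos: [449.9, 101.0, 26.9]
orientation: [-1.271, 1.107, -1.107]
ft_force: [0.3, 0.1, -0.4]
width: 87.6
```

Run:
```python
from h import *
im=snap('wrist','w2')
guards(im)
```

```text
Traceback (most recent call last):
  File "h.py", line 24, in guards
    P=cloud(im)
  File "h.py", line 15, in cloud
    return P@R.from_rotvec(im['ori']).as_matrix().T+im['ee']
                           ~~^^^^^^^
KeyError: 'ori'
```

View pics/w2.png

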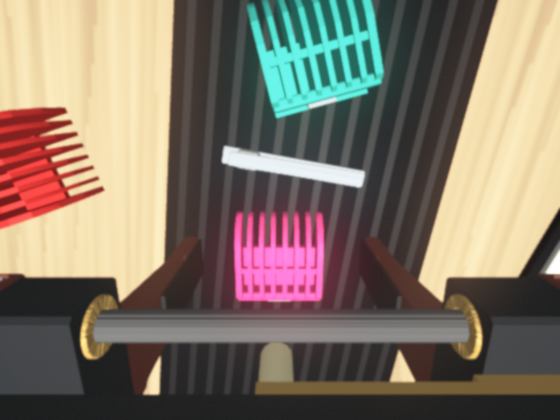

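Pink (235–323, 212–300) sits square and centred between the fingers. Closing on it.

Request:
servo_tool --moves "0 0 -0.001 0 0 0;0 0 -0.001 0 0 0;0 0 -0.001 0 0 0;0 0 -0.001 0 0 0;0 0 -0.001 0 0 0;0 0 -0.001 0 0 0" --hand 255

```text
t: 3.5
ee_pos: [449.6, 101.7, 25.6]
orientation: [-1.272, 1.106, -1.106]
ft_force: [0.6, -0.1, 2.8]
width: 45.7
```

Request:
servo_tool --moves "0 0 0.05 0 0 0;0.03 0.006 0.08 0 0 -3;0.09 0.016 0.08 0 0 -10;0.15 0.027 0.08 0 0 -18.7;0.197 0.035 0.08 0 0 -18.7;0.197 0.035 0.08 0 0 -18.7;0.197 0.035 0.05 0 0 -18.7;0.197 0.035 0.025 0 0 -18.7"

```text
t: 4.5
ee_pos: [644.8, 136.3, 49.3]
orientation: [-1.117, 1.347, -1.345]
ft_force: [0.2, 0.4, -0.5]
width: 45.7
```

```bash
sed -i "s/im\['obs'\]=o$/im['obs']=o; im['ee']=o['ee_pos']; im['ori']=o['orientation']/" h.py
python3 - <<'E'
from h import *
im=snap('wrist','w3'); o=ctrl.get_obs(); print(o['ee_pos'],R.from_rotvec(o['orientation']).as_matrix().round(3),o['width'])
E
```

```text
Traceback (most recent call last):
  File "h.py", line 6, in snap
    np.savez('pics/'+f+'.npz',**{k:v for k,v in im.items() if k!='obs'},ee=o['ee_pos'],ori=o['orientation']); return im
    ~~~~~~~~^^^^^^^^^^^^^^^^^^^^^^^^^^^^^^^^^^^^^^^^^^^^^^^^^^^^^^^^^^^^^^^^^^^^^^^^^^^^^^^^^^^^^^^^^^^^^^^^
TypeError: numpy.savez() got multiple values for keyword argument 'ee'
```

View pics/w3.png

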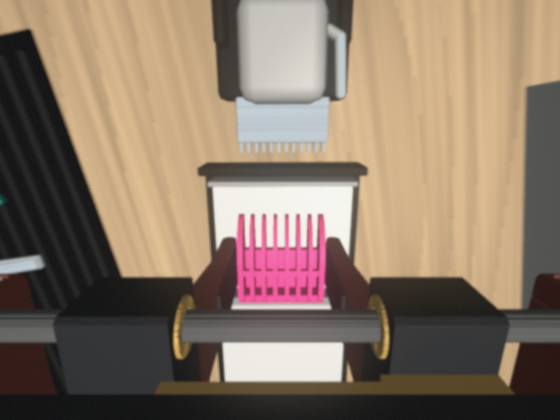

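Pink (237–325) is held square over bay a's floor (212–357). Lowering and releasing it.

Request:
servo_tool --moves "0.001 0.0005 -0.01 0 0 0;0.001 0.0005 -0.016 0 0 0;0.001 0.0005 -0.018 0 0 0;0.001 0.0005 -0.018 0 0 0"

```text
t: 5.05
ee_pos: [647.9, 137.2, 32.9]
orientation: [-1.114, 1.346, -1.346]
ft_force: [-0.1, 0.0, -0.2]
width: 45.6
```

Request:
servo_tool --moves "0 0 0 0 0 0;0 0 0 0 0 0;0 0 0 0 0 0;0 0 0 0 0 0" --hand 100

```text
t: 5.55
ee_pos: [647.7, 137.2, 32.5]
orientation: [-1.115, 1.346, -1.346]
ft_force: [0.2, -1.2, 0.4]
width: 53.5
```

Request:
servo_tool --moves "0 0 0.03 0 0 0;0 0 0.1 0 0 0;-0.185 -0.294 0.17 0 0 -9.8;-0.185 -0.294 0.17 0 0 -9.8;-0.185 -0.294 0.17 0 0 -9.8;-0.185 -0.294 0.17 0 0 -9.8;-0.185 -0.294 0.17 0 0 -9.8;-0.185 -0.294 0.17 0 0 -9.8" --hand 0

```text
t: 6.55
ee_pos: [461.2, -158.6, 203.3]
orientation: [-1.017, 1.468, -1.47]
ft_force: [0.1, 0.2, -0.3]
width: 87.7
```

```bash
sed -i "s/,ee=o\['ee_pos'\],ori=o\['orientation'\])/)/" h.py
python3 - <<'E'
from h import *
im=snap('wrist','w4'); o=im['obs']; print(o['ee_pos'],R.from_rotvec(o['orientation']).as_matrix().round(3))
guards(im)
im=snap('top','top1');guards(im)
E
```

```text
[ 461.22294872 -158.62280796  203.2697894 ] [[-0.352  0.001  0.936]
 [-0.936 -0.    -0.352]
 [ 0.    -1.     0.001]]
pink none
yellow [256, 171, 49, 47, 1876] ztop 27.7 all [np.float64(466.4), np.float64(-139.4), np.float64(111.7), np.float64(54.0), np.float64(70.4)] top [np.float64(460.2), np.float64(-160.0), np.float64(41.3), np.float64(45.8), np.float64(68.7)]
teal none
lilac [199, 36, 67, 73, 2880] ztop 43.7 all [np.float64(456.4), np.float64(-47.7), np.float64(55.0), np.float64(84.7), np.float64(4.9)] top [np.float64(459.6), np.float64(-34.1), np.float64(46.0), np.float64(37.9), np.float64(5.6)]
pink [199, 135, 25, 24, 455] ztop 27.5 all [np.float64(568.7), np.float64(38.5), np.float64(313.1), np.float64(58.9), np.float64(50.2)] top [np.float64(649.0), np.float64(133.5), np.float64(43.9), np.float64(46.5), np.float64(79.7)]
yellow none
teal [163, 224, 31, 28, 563] ztop 35.9 all [np.float64(462.2), np.float64(88.6), np.float64(58.0), np.float64(299.0), np.float64(4.8)] top [np.float64(452.5), np.float64(203.2), np.float64(46.3), np.float64(40.2), np.float64(21.7)]
lilac [275, 221, 26, 25, 532] ztop 43.8 all [np.float64(462.8), np.float64(-34.2), np.float64(51.4), np.float64(53.4), np.float64(5.9)] top [np.float64(462.3), np.float64(-34.7), np.float64(45.7), np.float64(38.3), np.float64(5.9)]
```

View pics/w4.png

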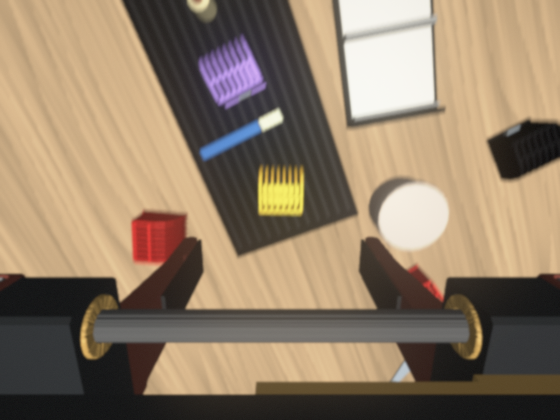

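Request:
servo_tool --moves "0 0.001 -0.06 0 0 0;0 0.001 -0.12 0 0 0;0 0.001 -0.15 0 0 0;0 0.001 -0.17 0 0 0;0 0.001 -0.176 0 0 0;0 0.001 -0.176 0 0 0"

```text
t: 7.4
ee_pos: [462.9, -155.6, 26.5]
orientation: [-1.018, 1.468, -1.468]
ft_force: [0.0, -0.5, -0.3]
width: 88.0
```

Run:
```python
from h import *
im=snap('wrist','w5'); o=im['obs']; print(o['ee_pos'])
guards(im,names=['yellow'])
```

```text
[ 462.85143362 -155.55037631   26.47290314]
yellow [219, 227, 132, 82, 7072] ztop 27.6 all [np.float64(471.2), np.float64(-137.4), np.float64(111.5), np.float64(77.9), np.float64(69.5)] top [np.float64(461.1), np.float64(-158.0), np.float64(38.8), np.float64(46.2), np.float64(69.0)]
```

View pics/w5.png

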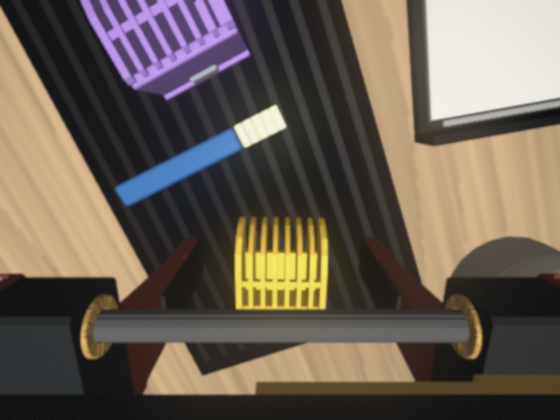

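Yellow (235–328) is centred and square between the fingers. Gripping it.

Request:
servo_tool --moves "0 0 0 0 0 0;0 0 0 0 0 0;0 0 0 0 0 0;0 0 0 0 0 0;0 0 0 0 0 0;0 0 0 0 0 0" --hand 255

```text
t: 8.2
ee_pos: [462.7, -155.9, 26.6]
orientation: [-1.018, 1.468, -1.468]
ft_force: [-0.9, -0.4, 3.6]
width: 45.7
```

Request:
servo_tool --moves "0 0 0.05 0 0 0;0 0 0.1 0 0 0;0.17 0.218 0.1 0 0 9.8;0.17 0.218 0.1 0 0 9.8;0.17 0.218 0.1 0 0 9.8;0.17 0.218 0.1 0 0 9.8;0.17 0.218 0.1 0 0 9.8;0.17 0.218 0.06 0 0 9.8"

```text
t: 9.2
ee_pos: [636.5, 64.5, 88.6]
orientation: [-1.109, 1.339, -1.346]
ft_force: [-0.2, -0.6, -0.3]
width: 45.3
```

Request:
servo_tool --moves "0 0 -0.02 0 0 0;0 0 -0.035 0 0 0;0 0 -0.035 0 0 0"

```text
t: 9.57
ee_pos: [631.8, 61.7, 50.5]
orientation: [-1.116, 1.348, -1.346]
ft_force: [-0.4, -0.8, -0.9]
width: 45.6
```

Run:
```python
from h import *
im=snap('wrist','w6'); o=im['obs']; print(o['ee_pos'],o['width'])
guards(im)
```

```text
[631.78441154  61.6578637   50.48990623] 45.649832716578985
pink [240, 65, 90, 95, 6256] ztop 26.8 all [np.float64(647.4), np.float64(136.8), np.float64(49.4), np.float64(45.7), np.float64(79.4)] top [np.float64(647.2), np.float64(135.8), np.float64(44.1), np.float64(45.7), np.float64(79.4)]
yellow [232, 233, 100, 76, 5933] ztop 51.9 all [np.float64(637.9), np.float64(81.3), np.float64(110.3), np.float64(58.2), np.float64(75.8)] top [np.float64(631.0), np.float64(58.5), np.float64(39.7), np.float64(47.0), np.float64(78.5)]
teal none
lilac [50, 366, 18, 28, 345] ztop 27.5 all [np.float64(551.3), np.float64(56.9), np.float64(246.2), np.float64(19.0), np.float64(35.5)] top [np.float64(467.1), np.float64(-8.3), np.float64(14.1), np.float64(6.8), np.float64(11.5)]
```

View pics/w6.png

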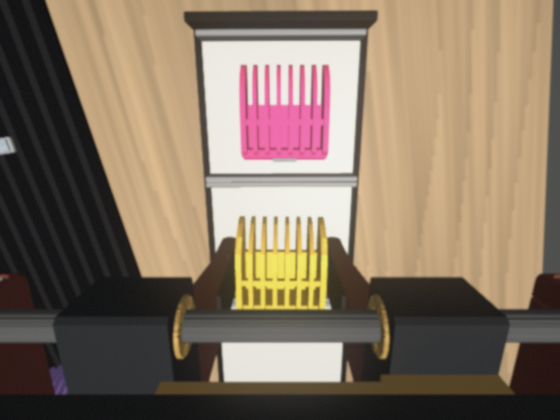

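Request:
servo_tool --moves "0 0 -0.01 0 0 0;0 0 -0.016 0 0 0;0 0 -0.0175 0 0 0;0 0 -0.0175 0 0 0"

```text
t: 10.12
ee_pos: [632.7, 62.2, 34.0]
orientation: [-1.115, 1.346, -1.346]
ft_force: [0.5, 0.3, -0.7]
width: 45.6
```

Request:
servo_tool --moves "0 0 0 0 0 0;0 0 0 0 0 0;0 0 0 0 0 0;0 0 0 0 0 0" --hand 100

```text
t: 10.62
ee_pos: [632.7, 62.2, 34.0]
orientation: [-1.115, 1.346, -1.346]
ft_force: [1.2, -0.1, 0.2]
width: 53.4
```

Request:
servo_tool --moves "0 0 0.03 0 0 0;0 0 0.09 0 0 0;-0.184 0.146 0.15 0 0 33;-0.184 0.146 0.15 0 0 33;-0.184 0.146 0.15 0 0 33;-0.184 0.146 0.15 0 0 33;-0.184 0.146 0.15 0 0 33;-0.184 0.146 0.15 0 0 33" --hand 0

```text
t: 11.62
ee_pos: [449.1, 208.3, 184.3]
orientation: [-1.368, 0.917, -0.918]
ft_force: [0.3, -0.7, -0.2]
width: 87.8
```

Run:
```python
from h import *
im=snap('wrist','w7'); o=im['obs']; print(o['ee_pos'],R.from_rotvec(o['orientation']).as_matrix()[:2,2])
guards(im)
```

```text
[449.10081041 208.31353354 184.26929348] [0.92522361 0.37942059]
pink none
yellow [352, 348, 52, 34, 1068] ztop 34.3 all [np.float64(537.0), np.float64(138.9), np.float64(59.3), np.float64(359.0), np.float64(49.3)] top [np.float64(630.8), np.float64(58.0), np.float64(41.7), np.float64(47.6), np.float64(78.4)]
teal [255, 169, 51, 54, 2664] ztop 35.6 all [np.float64(441.0), np.float64(226.9), np.float64(53.9), np.float64(111.1), np.float64(22.1)] top [np.float64(449.5), np.float64(204.9), np.float64(45.9), np.float64(40.0), np.float64(22.0)]
lilac [187, 348, 51, 46, 1555] ztop 42.5 all [np.float64(452.5), np.float64(99.0), np.float64(53.7), np.float64(362.4), np.float64(3.8)] top [np.float64(458.5), np.float64(-26.2), np.float64(45.7), np.float64(25.3), np.float64(5.4)]
```

View pics/w7.png

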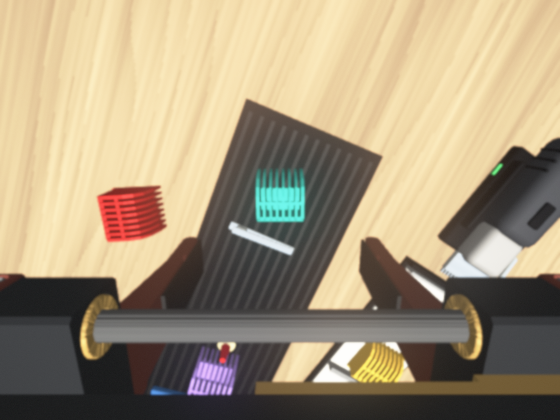

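Request:
servo_tool --moves "0 0.001 -0.06 0 0 0;0 0.001 -0.11 0 0 0;0 0.001 -0.14 0 0 0;0 0.001 -0.155 0 0 0;0 0.001 -0.155 0 0 0;0 0.001 -0.155 0 0 0"

```text
t: 12.42
ee_pos: [449.6, 209.3, 29.8]
orientation: [-1.367, 0.918, -0.919]
ft_force: [0.4, -0.4, -0.3]
width: 87.9
```

Request:
servo_tool --moves "0 0 0 0 0 0;0 0 0 0 0 0;0 0 0 0 0 0;0 0 0 0 0 0;0 0 0 0 0 0;0 0 0 0 0 0" --hand 255

```text
t: 13.18
ee_pos: [448.6, 209.2, 29.1]
orientation: [-1.368, 0.918, -0.918]
ft_force: [-0.6, -0.7, 2.5]
width: 46.3
```

Request:
servo_tool --moves "0 0 0.05 0 0 0;0 0 0.1 0 0 0;0.17 -0.221 0.1 0 0 -33;0.17 -0.221 0.1 0 0 -33;0.17 -0.221 0.1 0 0 -33;0.17 -0.221 0.1 0 0 -33;0.17 -0.221 0.1 0 0 -33;0.17 -0.221 0.06 0 0 -33"

```text
t: 14.18
ee_pos: [622.6, -14.2, 91.0]
orientation: [-1.107, 1.342, -1.351]
ft_force: [0.2, -0.5, 0.2]
width: 45.7
```

Request:
servo_tool --moves "0 0 -0.02 0 0 0;0 0 -0.035 0 0 0;0 0 -0.035 0 0 0"

```text
t: 14.55
ee_pos: [617.8, -11.3, 53.0]
orientation: [-1.117, 1.347, -1.345]
ft_force: [0.1, 0.3, 0.5]
width: 45.9
```

Run:
```python
from h import *
im=snap('wrist','w8'); o=im['obs']; print(o['ee_pos'],o['width'])
guards(im)
```

```text
[617.7950745  -11.34901778  53.03265143] 45.87969144511239
pink [239, 0, 94, 15, 1070] ztop 23.6 all [np.float64(638.3), np.float64(89.4), np.float64(54.0), np.float64(45.0), np.float64(78.7)] top [np.float64(643.4), np.float64(114.4), np.float64(3.2), np.float64(44.9), np.float64(79.5)]
yellow [237, 82, 93, 86, 6144] ztop 34.9 all [np.float64(633.0), np.float64(57.7), np.float64(44.9), np.float64(49.5), np.float64(79.3)] top [np.float64(631.5), np.float64(58.0), np.float64(42.0), np.float64(45.7), np.float64(78.4)]
teal [232, 222, 98, 87, 6511] ztop 59.6 all [np.float64(619.6), np.float64(6.3), np.float64(115.5), np.float64(49.7), np.float64(84.7)] top [np.float64(616.9), np.float64(-13.6), np.float64(35.3), np.float64(46.6), np.float64(79.6)]
lilac [26, 262, 64, 47, 2062] ztop 36.1 all [np.float64(541.5), np.float64(14.9), np.float64(203.1), np.float64(27.7), np.float64(20.4)] top [np.float64(474.3), np.float64(-15.3), np.float64(15.8), np.float64(14.5), np.float64(6.1)]
```

View pics/w8.png

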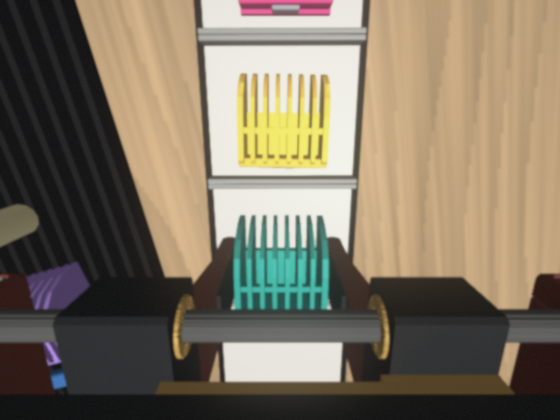

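Request:
servo_tool --moves "0 0 -0.01 0 0 0;0 0 -0.016 0 0 0;0 0 -0.0175 0 0 0;0 0 -0.0175 0 0 0"

```text
t: 15.1
ee_pos: [618.7, -11.8, 36.5]
orientation: [-1.115, 1.346, -1.346]
ft_force: [0.8, 0.4, 0.1]
width: 46.0
```

Request:
servo_tool --moves "0 0 0 0 0 0;0 0 0 0 0 0;0 0 0 0 0 0;0 0 0 0 0 0" --hand 100

```text
t: 15.6
ee_pos: [618.6, -11.9, 36.6]
orientation: [-1.115, 1.346, -1.346]
ft_force: [-0.2, 0.1, 0.0]
width: 53.2
```

Request:
servo_tool --moves "0 0 0.03 0 0 0;0 0 0.09 0 0 0;-0.158 -0.016 0.15 0 0 16.4;-0.158 -0.016 0.15 0 0 16.4;-0.158 -0.016 0.15 0 0 16.4;-0.158 -0.016 0.15 0 0 16.4;-0.158 -0.016 0.15 0 0 16.4" --hand 0

```text
t: 16.48
ee_pos: [461.8, -27.9, 186.9]
orientation: [-1.253, 1.135, -1.137]
ft_force: [0.5, -0.5, 0.1]
width: 87.8
```

Run:
```python
from h import *
im=snap('wrist','w9'); o=im['obs']; print(o['ee_pos'],R.from_rotvec(o['orientation']).as_matrix()[:2,2])
guards(im)
```

```text
[461.81323725 -27.9191029  186.88203054] [0.99514536 0.09839702]
pink [468, 0, 75, 72, 3461] ztop 26.8 all [np.float64(560.5), np.float64(110.9), np.float64(240.0), np.float64(62.3), np.float64(16.2)] top [np.float64(646.7), np.float64(135.0), np.float64(46.1), np.float64(47.7), np.float64(80.2)]
yellow [432, 94, 73, 59, 2236] ztop 34.8 all [np.float64(563.7), np.float64(63.2), np.float64(49.1), np.float64(216.1), np.float64(85.3)] top [np.float64(630.8), np.float64(57.8), np.float64(41.4), np.float64(46.9), np.float64(78.1)]
teal [415, 169, 58, 59, 2220] ztop 42.7 all [np.float64(552.6), np.float64(1.3), np.float64(46.4), np.float64(212.8), np.float64(77.2)] top [np.float64(616.8), np.float64(-16.4), np.float64(39.5), np.float64(47.0), np.float64(78.7)]
lilac [253, 169, 51, 56, 2308] ztop 43.5 all [np.float64(457.6), np.float64(-9.7), np.float64(53.3), np.float64(114.7), np.float64(4.3)] top [np.float64(459.6), np.float64(-33.1), np.float64(45.4), np.float64(39.6), np.float64(4.7)]
```

View pics/w9.png

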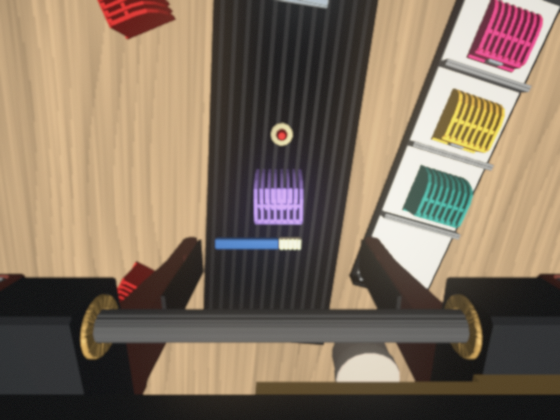

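Request:
servo_tool --moves "0 0 -0.06 0 0 0;0 0 -0.11 0 0 0;0 0 -0.14 0 0 0;0 0 -0.155 0 0 0;0 0 -0.155 0 0 0;0 0 -0.155 0 0 0"

```text
t: 17.27
ee_pos: [461.5, -27.9, 32.2]
orientation: [-1.253, 1.135, -1.137]
ft_force: [-0.6, 0.2, -0.1]
width: 87.6
```

Request:
servo_tool --moves "0 0 0 0 0 0;0 0 0 0 0 0;0 0 0 0 0 0;0 0 0 0 0 0;0 0 0 0 0 0;0 0 0 0 0 0" --hand 255

```text
t: 18.02
ee_pos: [460.6, -27.9, 31.6]
orientation: [-1.254, 1.136, -1.136]
ft_force: [-0.5, -0.3, 2.7]
width: 46.0
```

Request:
servo_tool --moves "0 0 0.05 0 0 0;0 0 0.1 0 0 0;0.144 -0.059 0.1 0 0 -16.4;0.144 -0.059 0.1 0 0 -16.4;0.144 -0.059 0.1 0 0 -16.4;0.144 -0.059 0.1 0 0 -16.4;0.144 -0.059 0.06 0 0 -16.4;0.144 -0.059 0.04 0 0 -16.4"

```text
t: 19.02
ee_pos: [601.9, -86.1, 69.5]
orientation: [-1.118, 1.349, -1.344]
ft_force: [-0.6, -0.3, 0.0]
width: 45.9
```

Request:
servo_tool --moves "0 0 -0.01 0 0 0;0 0 -0.015 0 0 0"

```text
t: 19.27
ee_pos: [604.3, -86.6, 56.3]
orientation: [-1.115, 1.346, -1.346]
ft_force: [0.1, -0.4, 0.0]
width: 45.7
```

Run:
```python
from h import *
im=snap('wrist','w10'); o=im['obs']; print(o['ee_pos'],o['width'],R.from_rotvec(o['orientation']).as_matrix()[:2,2])
guards(im)
```

```text
[604.31121926 -86.63963336  56.27187801] 45.687741286344796 [ 0.98251756 -0.1861693 ]
pink none
yellow [233, 0, 97, 22, 808] ztop 32.1 all [np.float64(627.7), np.float64(14.6), np.float64(54.7), np.float64(48.3), np.float64(86.1)] top [np.float64(627.6), np.float64(38.4), np.float64(2.7), np.float64(45.2), np.float64(79.5)]
teal [234, 75, 95, 91, 6354] ztop 42.8 all [np.float64(617.7), np.float64(-14.2), np.float64(44.4), np.float64(45.6), np.float64(79.4)] top [np.float64(617.3), np.float64(-16.8), np.float64(39.1), np.float64(45.6), np.float64(79.4)]
lilac [246, 242, 64, 47, 1567] ztop 59.6 all [np.float64(601.5), np.float64(-60.7), np.float64(33.5), np.float64(97.1), np.float64(0.0)] top [np.float64(603.6), np.float64(-82.9), np.float64(25.3), np.float64(31.4), np.float64(76.6)]
```

View pics/w10.png

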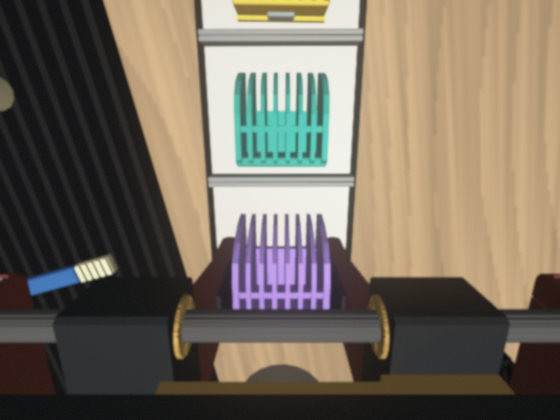

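Request:
servo_tool --moves "0 0 -0.01 0 0 0;0 0 -0.016 0 0 0;0 0 -0.0175 0 0 0;0 0 -0.0175 0 0 0"

```text
t: 19.82
ee_pos: [604.7, -86.9, 39.0]
orientation: [-1.115, 1.346, -1.346]
ft_force: [0.7, -0.6, -0.7]
width: 45.9
```

Request:
servo_tool --moves "0 0 0 0 0 0;0 0 0 0 0 0;0 0 0 0 0 0;0 0 0 0 0 0" --hand 100

```text
t: 20.32
ee_pos: [604.6, -86.9, 39.0]
orientation: [-1.115, 1.346, -1.346]
ft_force: [0.2, -0.3, -0.1]
width: 53.3
```

Request:
servo_tool --moves "0 0 0.03 0 0 0;0 0 0.09 0 0 0;-0.03 -0.08 0.2 0 0 0;-0.03 -0.08 0.2 0 0 0;-0.03 -0.08 0.2 0 0 0;-0.03 -0.08 0.2 0 0 0"

```text
t: 21.08
ee_pos: [574.6, -167.2, 239.3]
orientation: [-1.113, 1.346, -1.347]
ft_force: [0.3, -1.3, -1.2]
width: 53.5
```

Run:
```python
from h import *
for f in ('wrist','top'):
    im=snap(f,f[0]+'fin'); print(f,im['obs']['t']); guards(im,10); 
P=cloud(im); print(P[235,257],P[135,140])
```

```text
wrist 21.075
pink none
yellow none
teal [272, 9, 46, 51, 1495] ztop 43.0 all [np.float64(611.6), np.float64(-45.1), np.float64(101.9), np.float64(44.1), np.float64(79.7)] top [np.float64(616.6), np.float64(-17.6), np.float64(38.9), np.float64(44.0), np.float64(80.1)]
lilac none
top 21.125
pink [199, 135, 25, 24, 454] ztop 27.0 all [np.float64(650.9), np.float64(134.9), np.float64(48.2), np.float64(49.4), np.float64(80.0)] top [np.float64(648.9), np.float64(133.3), np.float64(44.3), np.float64(45.9), np.float64(79.0)]
yellow [234, 141, 25, 26, 410] ztop 35.3 all [np.float64(635.6), np.float64(57.3), np.float64(46.7), np.float64(50.7), np.float64(78.4)] top [np.float64(633.2), np.float64(55.9), np.float64(39.8), np.float64(46.6), np.float64(78.4)]
teal [268, 148, 24, 24, 452] ztop 43.1 all [np.float64(544.1), np.float64(-25.1), np.float64(204.0), np.float64(52.6), np.float64(6.5)] top [np.float64(618.8), np.float64(-18.8), np.float64(38.0), np.float64(45.5), np.float64(80.2)]
lilac [303, 154, 24, 24, 430] ztop 51.4 all [np.float64(538.5), np.float64(-72.3), np.float64(43.3), np.float64(183.9), np.float64(74.8)] top [np.float64(604.2), np.float64(-93.5), np.float64(37.5), np.float64(44.6), np.float64(78.1)]
[457.51498832  27.81560784  57.47978647] [667.68016938 278.07536802  52.1748839 ]
```

View pics/wfin.png

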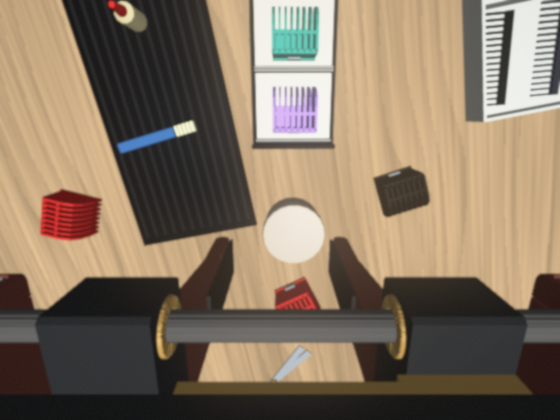

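View pics/tfin.png

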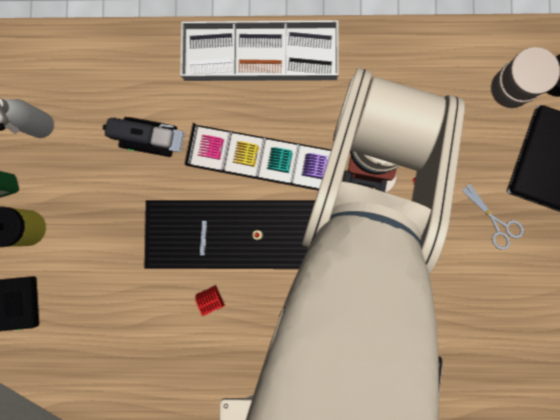

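Each guard is within about 2 mm of its bay centre, square, and flat: tops read 27, 35, 43 and 51 mm against the expected 26, 34, 42 and 50. The clipper and bottle have not moved.

```bash
python3 -c "
from workcell import ctrl
ctrl.close_job()"
```

```text
the job is handed in; nothing more can be done
```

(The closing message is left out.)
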